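# Find the loose clamp bolt on the board test jig and hold its cap open

## Task

Push the jig's open board tray fully home until it seats, and only then tap the hex bolts on top of the jig to find the loose one: it sinks under a tap and stays down, while the other two stand firm. Lift the loose bolt's hinged cap by its tab to at least 50 degrees and finish while still holding it up there with the fingers, ready for the bolt to be tightened; the other two caps stay shut and the jar, screwdriver and plywood strip stay where they are.

Things in the scene. Friction and masses are not known exactly. Their poses are not given: they have to be found in the camera images.
- jig: the board test jig, a fixed plywood case 150 (jig x) x 260 (jig y) x 75 mm high; origin at the centre of its underside, on the work surface; its x axis points away from the robot (up to 0.2 rad of yaw), its z up. Its board tray sticks out of the -x side; on its top, in a row along jig y 88 mm apart, stand three identical hex bolts, each in the window of its own hinged aluminium cap
- tray (a joint): how far the board tray stands out of the jig, m: 0 = fully home, 0.03 to 0.06 at the start; pushed along jig +x it slides at 2 to 3 N, passes a spring detent over its last 11 mm (5 to 8 N), then meets a hard stop at 0 and stays seated
- tray_pull (a point): centre of the front (-x) face of the tray's pull, an aluminium block 90 mm wide (jig y), 20 mm high (20 to 40 mm above the work surface) and 22 mm proud of the tray's 254 mm wide front panel; moves with the tray; with the tray home it lies 105 mm on the -x side of the jig's origin
- bolt1_top (a point): centre of the flat top of the steel hex bolt at the +y (left) end of the row, 19 mm across, 94 mm above the work surface at the start, 11 mm above the top of its cap; moves with the bolt
- bolt1 (a joint): how far that bolt (+y (left) end) has sunk, m: 0 at the start; the one loose bolt of the three sinks 7 mm straight down under less than 4 N and stays down, 4 mm above its cap; a firm bolt gives less than 2 mm at 20 N. Which one is loose changes from start to start and cannot be seen
- cap1 (a joint): opening of the hinged cap round that bolt (+y (left) end), rad: 0 = shut and level, 1.4 = stop; a light spring shuts it when let go (about 1 N at the tab). The hinge lies on the robot's side of the bolt, so the far edge with the tab swings up and back towards the robot
- cap1_tab (a point): centre of the upright tab at the far end of that cap (+y (left) end): a block 20 mm wide (jig y), 12 mm thick (jig x) and 32 mm high; shut, it spans 83 to 115 mm above the work surface and its centre is 46 mm beyond the bolt (jig +x). The cap is 5 mm thick, 44 mm wide round the bolt, and a 20 mm wide tongue under the tab; moves with the cap
- cap1_hinge (a point): middle of that cap's hinge line (+y (left) end), which runs along jig y, 36 mm on the robot's side of the bolt, 80.5 mm above the work surface; the tab's centre lies 82 mm from it along the cap and 18.5 mm above the cap's mid-plane
- bolt2_top (a point): centre of the flat top of the steel hex bolt at the middle of the row, 19 mm across, 94 mm above the work surface at the start, 11 mm above the top of its cap; moves with the bolt
- bolt2 (a joint): how far that bolt (middle) has sunk, m: 0 at the start; the one loose bolt of the three sinks 7 mm straight down under less than 4 N and stays down, 4 mm above its cap; a firm bolt gives less than 2 mm at 20 N. Which one is loose changes from start to start and cannot be seen
- cap2 (a joint): opening of the hinged cap round that bolt (middle), rad: 0 = shut and level, 1.4 = stop; a light spring shuts it when let go (about 1 N at the tab). The hinge lies on the robot's side of the bolt, so the far edge with the tab swings up and back towards the robot
- cap2_tab (a point): centre of the upright tab at the far end of that cap (middle): a block 20 mm wide (jig y), 12 mm thick (jig x) and 32 mm high; shut, it spans 83 to 115 mm above the work surface and its centre is 46 mm beyond the bolt (jig +x). The cap is 5 mm thick, 44 mm wide round the bolt, and a 20 mm wide tongue under the tab; moves with the cap
- cap2_hinge (a point): middle of that cap's hinge line (middle), which runs along jig y, 36 mm on the robot's side of the bolt, 80.5 mm above the work surface; the tab's centre lies 82 mm from it along the cap and 18.5 mm above the cap's mid-plane
- bolt3_top (a point): centre of the flat top of the steel hex bolt at the -y (right) end of the row, 19 mm across, 94 mm above the work surface at the start, 11 mm above the top of its cap; moves with the bolt
- bolt3 (a joint): how far that bolt (-y (right) end) has sunk, m: 0 at the start; the one loose bolt of the three sinks 7 mm straight down under less than 4 N and stays down, 4 mm above its cap; a firm bolt gives less than 2 mm at 20 N. Which one is loose changes from start to start and cannot be seen
- cap3 (a joint): opening of the hinged cap round that bolt (-y (right) end), rad: 0 = shut and level, 1.4 = stop; a light spring shuts it when let go (about 1 N at the tab). The hinge lies on the robot's side of the bolt, so the far edge with the tab swings up and back towards the robot
- cap3_tab (a point): centre of the upright tab at the far end of that cap (-y (right) end): a block 20 mm wide (jig y), 12 mm thick (jig x) and 32 mm high; shut, it spans 83 to 115 mm above the work surface and its centre is 46 mm beyond the bolt (jig +x). The cap is 5 mm thick, 44 mm wide round the bolt, and a 20 mm wide tongue under the tab; moves with the cap
- cap3_hinge (a point): middle of that cap's hinge line (-y (right) end), which runs along jig y, 36 mm on the robot's side of the bolt, 80.5 mm above the work surface; the tab's centre lies 82 mm from it along the cap and 18.5 mm above the cap's mid-plane
- jar: bystander: white plastic jar, 60 mm across, 80 mm high, standing loose left of the jig; origin at the centre of its underside
- driver: bystander: screwdriver lying loose right of the jig; origin on the underside of its middle, handle to its -x
- rack: bystander: plywood strip 150 x 60 x 18 mm with three holes, lying loose left of the jig; origin at the centre of its underside

How it is judged (in metres and radians):
On the way, in this order (a step that is already met when the one before it is completed fails the run):
1. the board tray is pushed fully home and seats (value of joint tray below 0.003 m), for 0.2 s.
2. the loose bolt is found: it has sunk under a tap (value of joint any of bolt1, bolt2, bolt3 above 0.004 m), for 0.2 s.
3. the loose bolt's cap is lifted well open by the fingers (((value of joint bolt1 above 0.004 m and value of joint cap1 above 0.7 rad and contact force between the fingers and cap1 above 0.15 N and value of joint each of cap2, cap3 below 0.2 rad) or (value of joint bolt2 above 0.004 m and value of joint cap2 above 0.7 rad and contact force between the fingers and cap2 above 0.15 N and value of joint each of cap1, cap3 below 0.2 rad) or (value of joint bolt3 above 0.004 m and value of joint cap3 above 0.7 rad and contact force between the fingers and cap3 above 0.15 N and value of joint each of cap1, cap2 below 0.2 rad))), for 0.2 s.
At the end, for the whole second after the job is handed in: The tray is within 3 mm of home; the loose bolt has sunk more than 4 mm, its own cap is open more than 0.7 rad (40 degrees) and the fingers press on it with more than 0.15 N; the other two caps are less than 0.2 rad open (value of joint tray below 0.003 m and ((value of joint bolt1 above 0.004 m and value of joint cap1 above 0.7 rad and contact force between the fingers and cap1 above 0.15 N and value of joint each of cap2, cap3 below 0.2 rad) or (value of joint bolt2 above 0.004 m and value of joint cap2 above 0.7 rad and contact force between the fingers and cap2 above 0.15 N and value of joint each of cap1, cap3 below 0.2 rad) or (value of joint bolt3 above 0.004 m and value of joint cap3 above 0.7 rad and contact force between the fingers and cap3 above 0.15 N and value of joint each of cap1, cap2 below 0.2 rad))); the arm keeps its last pose, push and grip.
It fails at once if the cap of a bolt that has not been found loose is lifted ((value of joint cap1 above 0.35 rad and value of joint bolt1 below 0.003 m) or (value of joint cap2 above 0.35 rad and value of joint bolt2 below 0.003 m) or (value of joint cap3 above 0.35 rad and value of joint bolt3 below 0.003 m)).
It fails at once if a bolt is pressed before the tray is home (value of joint tray above 0.02 m and value of joint any of bolt1, bolt2, bolt3 above 0.004 m).
It fails at once if a bystander is disturbed (moved more than 30 mm) (distance of any of jar, driver, rack from where it was at the start of the episode above 0.03 m).
It also fails if it takes over 54 s, if anything falls off the work surface, if the arm or the gripper's body presses on something with over 40 N, if the wrist force passes 120 N, or if a joint passes its speed limit or range.

## Robot

A 7-joint arm with a two-finger parallel gripper is mounted at the origin on the work surface. World frame = base frame: x ahead of the robot, y to its left, z up, the work surface at z = 0. Lengths are in mm, angles in rad, forces in N, time in s.
With the tool pointing down it reaches from about 400 to 875 mm from the base axis. Payload 4.4 kg.
Tool frame: the origin (TCP) lies at the very end of the fingers, on their centre line; the grasp point (between the pads) lies 19 mm behind it; z points along the fingers, y is the line along which they close (so a half turn about z gives the same grasp; the last joint's range is limited). The gripper opens to 85 mm and grips with 20 to 120 N. Pads are 22 mm wide; open, the fingers measure 114 mm over their backs; the gripper's body (76 mm by 85 mm) begins 54 mm behind the grasp point. The pads swing forward as they close: fully open they stand 13 mm farther back than shut.
Start: joints at [1.124, 0.628, 0.038, 1.517, -0.027, 0.996, -0.02], TCP at [241.609, -603.442, 231.313] pointing down, gripper open.
Joint ranges: [-3.06, 3.06], [-0.37, 2.12], [-1.25, 1.32], [0.18, 2.47], [-1.1, 4.24], [0.23, 1.98], [-2.94, 2.94]. Speed limits (rad/s): [2.57, 2.57, 3.14, 3.14, 3.14, 3.14, 3.14].

## Interface

Orientations are given as [roll, pitch, yaw] about the fixed x, y, z axes, in that order (R = Rz(yaw) Ry(pitch) Rx(roll)).
In Python, from cell import read_state, get_image, camera_info, finish_job gives the robot as it stands.
- The arm moves only by the tool play_rows, never from a script. Its argument "deltas" is one flat list of numbers, 7 for each row, row after row: the shift along the tool's x, y, z in mm, then the turn, a rotation vector about the tool's x, y, z in rad, then the opening, from 0 (shut) to 1 (fully open). In form: [dx, dy, dz, ax, ay, az, grip, dx, dy, dz, ax, ay, az, grip, ...]. A call has 1 to 10 rows; each row is the pose to reach, as a shift and turn from the pose commanded when the call began, along the tool's axes at that moment; what a row does not reach only later rows make up. A row lasts 1/8 s, in which the tool goes at most 62.5 mm and 10.7 degrees, less where a joint would pass 70% of its speed; a pose out of reach is approached as far as the arm can. A call with a gripper value outside its range is refused whole. The fingers move at their own pace and stop on an object; the grip force is fixed at half the most. Time passes only in rows, so rows that repeat a pose let the fingers close. It gives the time, the measured TCP pose, the force, the opening and the grip force at its end, in the units of the state.
- read_state(): the state, without advancing time (a new reading comes with each control period).
- get_image(name): name is "scene" or "side" or "wrist"; returns the picture (480x640x3 uint8, red, green, blue); there is no depth.
- camera_info(name): a dict with "fx", "fy", "cx", "cy" (pixels), "T" (4x4, takes a point from camera to world coordinates). Camera axes: x right, y down, z forward; pixel columns grow to the right and rows downward; lengths in mm; the calibration is good to about 2 mm. A picture is of the moment at which its call begins: read the wrist's pose just before it. camera_info takes no time and is no camera call; for the wrist camera it gives the pose at the moment of the call.
- finish_job(): hands the job in; it is judged then, once.
The state is a dict: "clock": time; "qpos": joint angles; "qd": joint speeds; "tau": joint torques, N m; "eef_pos": TCP position; "tool_rot": TCP orientation; "force": force on the tool from outside, world axes, zero at the start; "torque": the same for the moment, N m; "width": finger opening in mm; "gripper_force": force on a finger pad.
Only numpy, scipy, OpenCV 4.12 (cv2) and the standard library are available. Lean on these libraries where they do the work, as an engineer would, in place of code of your own. Each camera call takes 0.05 s, during which the arm holds its last target. There are 200 camera calls.

## Working session

There is one attempt and no reset: what is moved stays moved. The work goes in short steps, Python scripts to look and compute and a tool call to move; the robot and the scene stay as the last step left them, time stands still between calls to the robot, and variables do not carry over. Pictures are saved under pics/ and viewed, at most 10 in all, crops included, and the job is handed in when it is done.

Besides the shell and the picture viewer there is one more tool, called after "Call:" as name(argument=value, ...) on one line, values as JSON. play_rows: Moves the arm, as the interface text tells. Its arguments: {"type":"object","properties":{"deltas":{"type":"array"}},"required":["deltas"]}

```bash
mkdir -p pics; ls; python3 - <<'E'
from cell import *
import cv2,numpy as np
s=read_state();print(s)
a=get_image("scene");b=get_image("side")
cv2.imwrite("pics/a.png",a[:,:,::-1]);cv2.imwrite("pics/b.png",b[:,:,::-1])
for n in("scene","side"):
  c=camera_info(n);print(n,c["fx"],c["cx"],c["cy"],np.round(c["T"],3).tolist())
E
```

```text
pics
{'clock': 0.0, 'qpos': array([ 1.12420346,  0.6293161 ,  0.03844045,  1.518403  , -0.02704076,
        0.99633411, -0.01999295]), 'qd': array([ 1.68724299e-03,  7.89350313e-04, -1.45395512e-03, -9.52260234e-04,
       -8.36035027e-05, -8.36060937e-04, -4.31138116e-04]), 'tau': array([ 1.00413989e-03, -5.63405478e+01,  1.22708078e+00, -1.93445152e+01,
        1.11092094e-02,  1.04404741e-02, -3.11585040e-05]), 'eef_pos': array([ 241.37144889, -602.81788199,  230.39734574]), 'tool_rot': array([-3.13964950e+00, -9.95434807e-06,  3.80778146e-01]), 'force': array([-0.19028025,  0.43754782,  1.05495059]), 'torque': array([-0.01198939, -0.06326115,  0.02845937]), 'gripper_force': 0.0, 'width': 85.46085321798826}
scene 441.99078653558627 322.0499816743698 245.09204842193319 [[0.069, 0.827, -0.558, 1174.578], [0.998, -0.058, 0.039, -41.491], [-0.0, -0.559, -0.829, 994.946], [0.0, 0.0, 0.0, 1.0]]
side 487.0917150800981 327.098673419243 240.26823860658283 [[-0.99, -0.091, 0.107, 428.263], [-0.14, 0.661, -0.737, 891.587], [-0.004, -0.745, -0.667, 926.339], [0.0, 0.0, 0.0, 1.0]]
```

View pics/a.png

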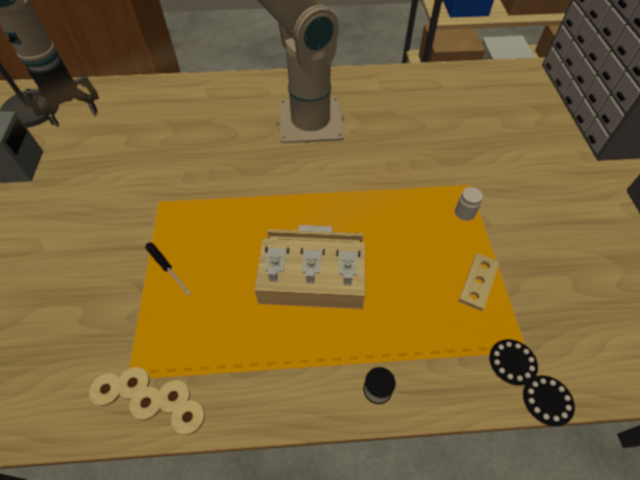

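View pics/b.png

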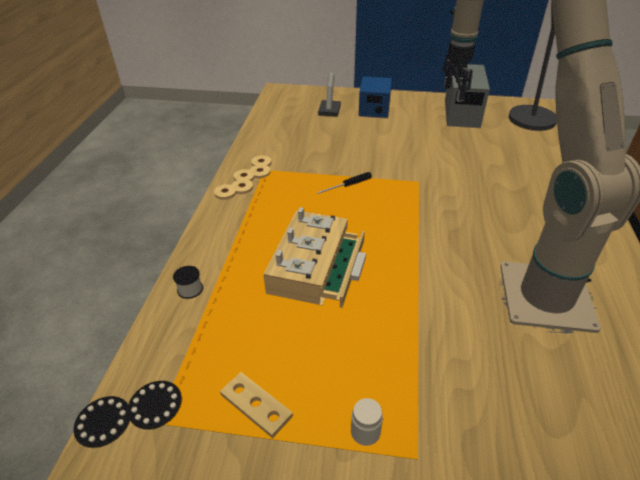

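The scene view shows the jig near (312,268): bolts about (276,261), (312,265) and (348,267), and the pull at (316,230). The jar is at (469,203), the strip at (480,282) and the driver at (168,268). Next I'll enlarge the jig in both views.

```bash
cat > h.py <<'E'
import numpy as np,cv2
from cell import *
def ray(n,u,v,z,c=None):
    c=c or camera_info(n);T=np.array(c["T"])
    d=T[:3,:3]@[(u-c["cx"])/c["fx"],(v-c["cy"])/c["fy"],1];o=T[:3,3]
    return (o+d*(z-o[2])/d[2])[:2]
def proj(c,p):
    T=np.array(c["T"]);q=T[:3,:3].T@(np.array(p)-T[:3,3]);return np.array([c["fx"]*q[0]/q[2]+c["cx"],c["fy"]*q[1]/q[2]+c["cy"]])
E
python3 - <<'E'
from h import *
a=cv2.imread("pics/a.png")[220:315,245:378];b=cv2.imread("pics/b.png")[200:310,260:375]
a=cv2.resize(a,None,fx=5,fy=5,interpolation=cv2.INTER_CUBIC)[:, :]
cv2.imwrite("pics/a2.png",a)
for p in((276,261),(312,265),(348,267)):print(ray("scene",*p,94))
for p in((318,222),(306,243),(297,267)):print("side",ray("side",*p,94))
print(ray("scene",316,230,40))
E
```

```text
[ 606.43038883 -112.9159938 ]
[623.67229365 -27.3382911 ]
[635.19806125  57.79418048]
side [595.81338541 -97.58562522]
side [613.21335359 -10.7543288 ]
side [619.89038791  77.30183539]
[482.24710276  -9.6347728 ]
```

View pics/a2.png

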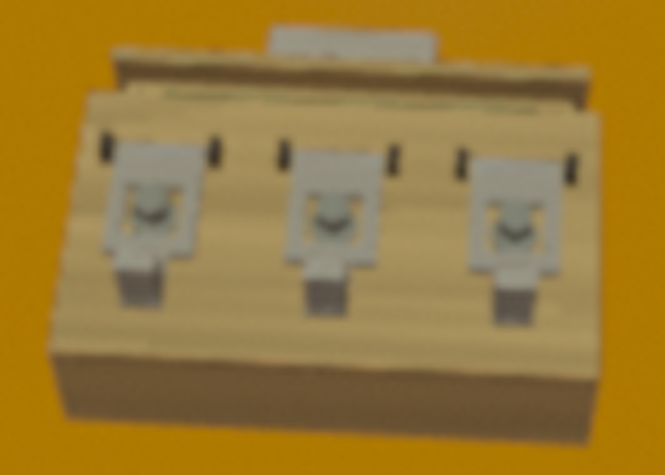

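The crop shows bolt tops at about (275.4,260), (311.6,261.6) and (348.2,263.4) in full-image pixels. The jig's top-face corners are at crop (86,92), (600,114), (597,377) and (50,352), and the pull's top edge runs from (270,28) to (437,35).

```bash
python3 - <<'E'
from h import *
f=lambda u,v,z:ray("scene",u/5+244.6,v/5+219.6,z)
bt=np.array([f(152,198,94),f(333,206,94),f(516,215,94)]);print("bolts R->L",bt.round(1))
C=np.array([f(86,92,75),f(600,114,75),f(597,377,75),f(50,352,75)]);print("corners",C.round(1),"ctr",C.mean(0).round(1))
print("yaw bolts",np.arctan2(-(bt[2]-bt[0])[0],(bt[2]-bt[0])[1]),"edge",[np.arctan2(-d[0],d[1]) for d in(C[1]-C[0],C[2]-C[3])])
print("tabs top front",[f(*p,115).round(1) for p in((140,262),(326,272),(515,283))])
print("pull top edge",f(270,28,40).round(1),f(437,35,40).round(1))
E
```

```text
bolts R->L [[ 601.2 -115.3]
 [ 611.7  -28.6]
 [ 622.9   58.6]]
corners [[ 523.1 -149.6]
 [ 554.7  109. ]
 [ 702.3   89.3]
 [ 671.3 -165.5]] ctr [612.9 -29.2]
yaw bolts -0.12459020954164274 edge [np.float64(-0.12163195984300257), np.float64(-0.1209806245516864)]
tabs top front [array([ 649.1, -119.4]), array([660.4, -34.1]), array([672.2,  52. ])]
pull top edge [463.1 -55.3] [474.   33.9]
```

Call:
play_rows(deltas=[40, -48, 0, 0, 0, 0.05, 0, 80, -96, 0, 0, 0, 0.1, 0, 120, -145, 0, 0, 0, 0.15, 0, 160, -193, 0, 0, 0, 0.2, 0, 200, -241, 0, 0, 0, 0.25, 0, 240, -289, 0, 0, 0, 0.3, 0, 280, -337, 0, 0, 0, 0.35, 0, 320, -386, 0, 0, 0, 0.4, 0, 360, -434, 20, 0, 0, 0.45, 0, 398, -482, 50, 0, 0, 0.503, 0])

```text
clock: 1.35
eef_pos: [430.6, -14.7, 185.7]
tool_rot: [-3.141, -0.003, -0.124]
force: [1.1, -0.2, -0.1]
width: -0.1
gripper_force: 0.0
```

Call:
play_rows(deltas=[0, 0, 0, 0, 0, 0, 0, 0, 0, 0, 0, 0, 0, 0, 0, 0, 0, 0, 0, 0, 0])

```text
clock: 1.72
eef_pos: [429.3, -18.4, 186.1]
tool_rot: [3.141, -0.001, -0.125]
force: [0.6, -0.7, -1.5]
width: 0.2
gripper_force: 0.0
```

Call:
play_rows(deltas=[-1, -6, 40, 0, 0, 0, 0, -1, -11, 80, 0, 0, 0, 0, -1, -11, 120, 0, 0, 0, 0, -1, -11, 150, 0, 0, 0, 0, -1, -11, 163, 0, 0, 0, 0, -1, -11, 163, 0, 0, 0, 0])

```text
clock: 2.48
eef_pos: [428.5, -5.4, 26.0]
tool_rot: [-3.137, 0.005, -0.126]
force: [0.0, 0.1, -0.4]
width: -0.3
gripper_force: 0.0
```

Call:
play_rows(deltas=[10, 0, 0, 0, 0, 0, 0, 20, 0, 0, 0, 0, 0, 0, 28, 0, 0, 0, 0, 0, 0, 35, 0, 0, 0, 0, 0, 0, 42, 0, 0, 0, 0, 0, 0, 49, 0, 0, 0, 0, 0, 0, 55, 0, 0, 0, 0, 0, 0, 60, 0, 0, 0, 0, 0, 0, 64, 0, 0, 0, 0, 0, 0, 64, 0, 0, 0, 0, 0, 0])

```text
clock: 3.72
eef_pos: [490.0, -11.4, 25.3]
tool_rot: [-3.136, 0.009, -0.123]
force: [-3.8, 0.6, 1.6]
width: -0.1
gripper_force: 2.1
```

Call:
play_rows(deltas=[2, 0, 0, 0, 0, 0, 0, 4, 0, 0, 0, 0, 0, 0, 6, 0, 0, 0, 0, 0, 0])

```text
clock: 4.1
eef_pos: [497.7, -12.3, 25.4]
tool_rot: [-3.137, 0.006, -0.123]
force: [-1.5, -0.2, -1.5]
width: -0.3
gripper_force: 0.8
```

Call:
play_rows(deltas=[2, 0, 0, 0, 0, 0, 0, 4, 0, 0, 0, 0, 0, 0, 4, 0, 0, 0, 0, 0, 0])

```text
clock: 4.47
eef_pos: [497.9, -12.3, 25.3]
tool_rot: [-3.135, 0.013, -0.123]
force: [-9.5, 0.8, 6.2]
width: 0.4
gripper_force: 4.9
```

Call:
play_rows(deltas=[2, 0, 0, 0, 0, 0, 0, 4, 0, 0, 0, 0, 0, 0, 4, 0, 0, 0, 0, 0, 0])

```text
clock: 4.85
eef_pos: [497.9, -12.2, 25.2]
tool_rot: [-3.134, 0.02, -0.123]
force: [-17.0, 0.7, 15.0]
width: -0.0
gripper_force: 8.6
```

Call:
play_rows(deltas=[-20, 0, 0, 0, 0, 0, 0, -40, 0, 0, 0, 0, 0, 0, -40, 0, -60, 0, 0, 0, 0, -40, 0, -118, 0, 0, 0, 0, -40, 0, -118, 0, 0, 0, 0, -40, 0, -118, 0, 0, 0, 0])

```text
clock: 5.6
eef_pos: [467.3, -8.6, 143.9]
tool_rot: [-3.136, 0.004, -0.122]
force: [-0.6, -0.6, -0.4]
width: 0.4
gripper_force: 0.0
```

```bash
python3 - <<'E'
from h import *
from scipy.spatial.transform import Rotation as R
s=read_state();print(s["eef_pos"],s["tool_rot"])
M=R.from_euler("xyz",s["tool_rot"]).as_matrix()
for b in((622.6,58.9),(611.9,-28.4),(601.2,-115.7)):print((M.T@(np.array([*b,115])-s["eef_pos"])).round(1))
a=get_image("scene")
cv2.imwrite("pics/c.png",cv2.resize(a[200:315,225:378,::-1],None,fx=5,fy=5,interpolation=cv2.INTER_CUBIC))
E
```

```text
[467.30103466  -8.56780494 143.86000563] [-3.13578355  0.00449381 -0.12182469]
[146.1 -85.7  28.7]
[146.1   2.3  28.2]
[146.1  90.2  27.7]
```

View pics/c.png

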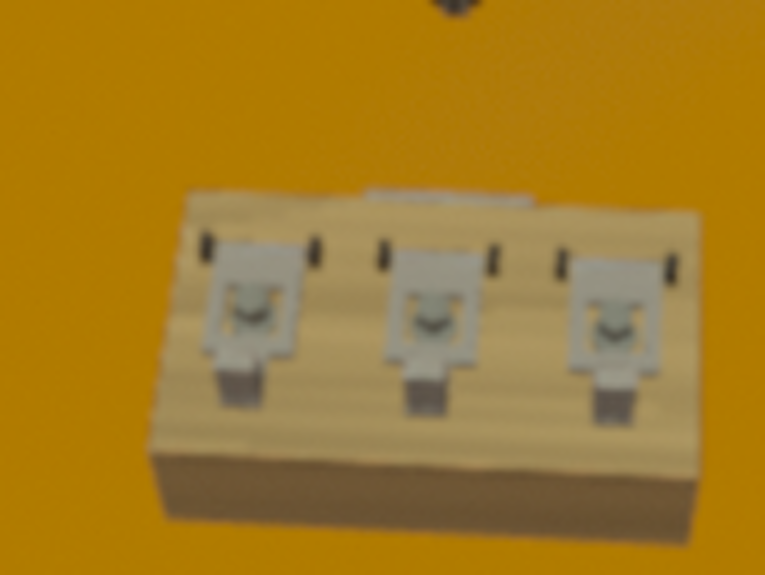

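The tray is home: only the top of the pull shows, at crop (365–535,195). Now I'll tap the middle bolt.

Call:
play_rows(deltas=[40, 1, 0, 0, 0, 0, 0, 80, 2, 0, 0, 0, 0, 0, 120, 2, 10, 0, 0, 0, 0, 146, 2, 25, 0, 0, 0, 0, 146, 2, 40, 0, 0, 0, 0, 146, 2, 43, 0, 0, 0, 0, 146, 2, 43, 0, 0, 0, 0])

```text
clock: 6.52
eef_pos: [609.4, -28.7, 99.3]
tool_rot: [-3.136, 0.008, -0.124]
force: [0.4, -0.0, 0.8]
width: 0.1
gripper_force: 0.0
```

Call:
play_rows(deltas=[0, 0, 3, 0, 0, 0, 0, 0, 0, 7, 0, 0, 0, 0, 0, 0, 9, 0, 0, 0, 0, 0, 0, 9, 0, 0, 0, 0])

```text
clock: 7.02
eef_pos: [611.0, -28.6, 93.4]
tool_rot: [-3.135, 0.005, -0.123]
force: [-6.3, 0.4, 17.9]
width: -0.1
gripper_force: 8.5
```

Bolt 2 stands firm (18 N at 93.4). On to bolt 1.

Call:
play_rows(deltas=[0, 0, -20, 0, 0, 0, 0, 0, -44, -20, 0, 0, 0, 0, 0, -88, -20, 0, 0, 0, 0, 0, -88, -9, 0, 0, 0, 0, 0, -88, -9, 0, 0, 0, 0])

```text
clock: 7.65
eef_pos: [620.9, 58.3, 99.9]
tool_rot: [-3.137, 0.008, -0.123]
force: [0.3, -0.9, -1.0]
width: 0.1
gripper_force: 0.0
```

Call:
play_rows(deltas=[0, 0, 4, 0, 0, 0, 0, 0, 0, 7, 0, 0, 0, 0, 0, 0, 9, 0, 0, 0, 0, 0, 0, 9, 0, 0, 0, 0])

```text
clock: 8.15
eef_pos: [621.4, 58.2, 91.2]
tool_rot: [-3.136, 0.007, -0.124]
force: [0.7, 0.3, 1.1]
width: -0.2
gripper_force: 0.1
```

Bolt 1 is giving way; I'll press it the rest of the way down.

Call:
play_rows(deltas=[0, 0, 3, 0, 0, 0, 0, 0, 0, 5, 0, 0, 0, 0, 0, 0, 6, 0, 0, 0, 0, 0, 0, 6, 0, 0, 0, 0])

```text
clock: 8.65
eef_pos: [621.6, 58.4, 87.1]
tool_rot: [-3.135, 0.006, -0.123]
force: [-4.2, 0.0, 13.9]
width: -0.0
gripper_force: 7.0
```

Bolt 1 is the loose one, now down at 87.1. Next I'll rise, open part way and go over its tab.

Call:
play_rows(deltas=[0, 0, -25, 0, 0, 0, 0.2, 0, 0, -54, 0, 0, 0, 0.55, 20, 0, -54, 0, 0, 0, 0.55, 47, 0, -54, 0, 0, 0, 0.55, 47, 0, -54, 0, 0, 0, 0.55, 47, 0, -54, 0, 0, 0, 0.55])

```text
clock: 9.4
eef_pos: [667.3, 52.9, 138.3]
tool_rot: [-3.136, 0.008, -0.123]
force: [0.2, -0.2, 0.4]
width: 47.0
gripper_force: 0.0
```

```bash
python3 - <<'E'
from h import *
print(read_state()["eef_pos"])
a=get_image("scene")[200:300,300:420,::-1];b=get_image("wrist")[:,:,::-1]
a=cv2.resize(a,None,fx=4,fy=4,interpolation=cv2.INTER_CUBIC)[:400]
b=cv2.resize(b,(320,240));o=np.zeros((400,800,3),np.uint8);o[:,:480]=a;o[:240,480:]=b
cv2.imwrite("pics/d.png",o)
E
```

```text
[667.25224727  52.86687998 138.31916586]
```

View pics/d.png

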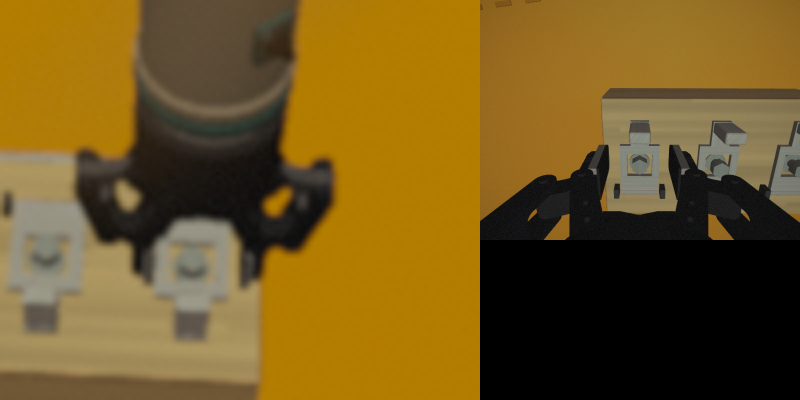

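The fingers straddle the left tab: in the wrist inset the pads are at columns 605 and 672 and the tab is at 640. I'll descend and close.

Call:
play_rows(deltas=[1, 0, 20, 0, 0, 0, 0.55, 1, 0, 40, 0, 0, 0, 0.55, 1, 0, 51, 0, 0, 0, 0.55, 1, 0, 51, 0, 0, 0, 0.55, 1, 0, 51, 0, 0, 0, 0, 1, 0, 51, 0, 0, 0, 0, 1, 0, 51, 0, 0, 0, 0, 1, 0, 51, 0, 0, 0, 0])

```text
clock: 10.5
eef_pos: [669.6, 52.1, 88.6]
tool_rot: [-3.137, 0.005, -0.123]
force: [1.3, -2.5, 1.8]
width: 18.8
gripper_force: 60.3
```

Call:
play_rows(deltas=[-1, 0, -8, 0, 0.1, 0, 0, -3, 0, -16, 0, 0.2, 0, 0, -6, 0, -24, 0, 0.3, 0, 0, -10, 0, -32, 0, 0.4, 0, 0, -14, 0, -39, 0, 0.5, 0, 0, -14, 0, -39, 0, 0.5, 0, 0, -14, 0, -39, 0, 0.5, 0, 0])

```text
clock: 11.38
eef_pos: [651.5, 54.7, 136.1]
tool_rot: [3.127, -0.411, -0.127]
force: [-22.0, -13.0, -22.7]
width: 18.9
gripper_force: 62.1
```

```bash
python3 - <<'E'
from h import *
s=read_state();print(s["eef_pos"],s["tool_rot"],s["qpos"].round(2),s["force"],s["torque"],s["width"])
a=get_image("scene")[190:290,290:410,::-1];b=get_image("side")[180:280,240:340,::-1]
o=np.hstack([cv2.resize(x,None,fx=3.6,fy=3.6,interpolation=cv2.INTER_CUBIC) for x in(a,b)])
cv2.imwrite("pics/e.png",o)
E
```

```text
[651.53347512  54.69119859 136.07966901] [ 3.12697282 -0.4113062  -0.12683443] [-0.57  0.7   0.57  2.   -1.09  0.24 -0.85] [-22.04389407 -13.04204335 -22.72722019] [-1.4358121   6.76016636 -1.20601457] 18.89946177074374
```

View pics/e.png

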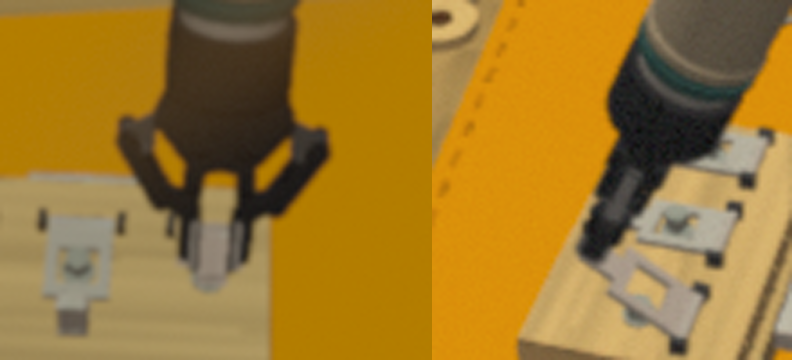

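The scene and side views show the left cap up about 35° in the grip with the others shut. The wrist has hit its tilt limit (j5 and j6), so from here I'll move along the arc and let the tab pivot between the pads.

Call:
play_rows(deltas=[-3, 0, -4, 0, -0.05, 0, 0, -5, 0, -10, 0, -0.1, 0, 0, -5, 0, -10, 0, -0.1, 0, 0])

```text
clock: 11.85
eef_pos: [645.4, 55.5, 144.4]
tool_rot: [3.125, -0.314, -0.127]
force: [-15.7, -12.5, -27.5]
width: 18.3
gripper_force: 60.8
```

```bash
python3 - <<'E'
from h import *
s=read_state();print(s["eef_pos"],s["tool_rot"],s["qpos"].round(2),s["force"],s["torque"],s["width"])
d=s["eef_pos"]-[586.9,63.3,80.5];x=d[0]*.9926-d[1]*.1217;print(x,d[2],np.hypot(x,d[2]),np.arctan2(d[2],x)-.097)
E
```

```text
[645.43346236  55.5147837  144.40325881] [ 3.12481217 -0.31444421 -0.12743119] [-0.65  0.75  0.74  1.93 -0.96  0.47 -0.99] [-15.71274639 -12.4525533  -27.54343344] [-1.93144521  4.93154124 -0.99407321] 18.298041191243982
59.0477755611932 63.90325881308962 87.00727719942603 0.7278688478506259
```

Call:
play_rows(deltas=[-6, 0, -1, 0, 0, 0, 0, -12, 0, -3, 0, 0, 0, 0, -17, 0, -4, 0, 0, 0, 0, -17, 0, -4, 0, 0, 0, 0])

```text
clock: 12.35
eef_pos: [637.9, 56.3, 149.5]
tool_rot: [3.126, -0.337, -0.13]
force: [-4.4, -13.7, -16.1]
width: 18.3
gripper_force: 60.0
```

```bash
python3 - <<'E'
from h import *
s=read_state();print(s["eef_pos"],s["tool_rot"],s["qpos"].round(2),s["force"],s["torque"],s["width"],s["gripper_force"])
a=get_image("scene")[190:290,290:410,::-1];b=get_image("side")[180:280,240:340,::-1]
o=np.hstack([cv2.resize(x,None,fx=3.6,fy=3.6,interpolation=cv2.INTER_CUBIC) for x in(a,b)])
cv2.imwrite("pics/f.png",o)
E
```

```text
[637.93673199  56.2809444  149.48807908] [ 3.1256309  -0.33671804 -0.1297268 ] [-0.66  0.72  0.73  1.96 -0.98  0.43 -0.97] [ -4.39579084 -13.71096455 -16.1361957 ] [-2.28367237  1.85701956 -0.90335005] 18.302014677380093 60.02913415431976
```

View pics/f.png

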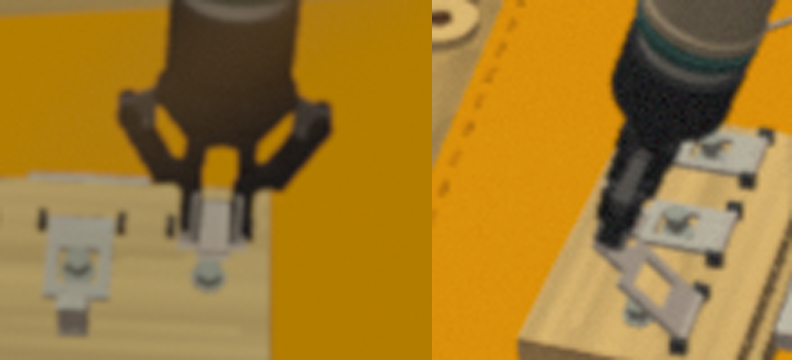

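The cap is further open, at about 45°, and still gripped. I'll keep going along the arc.

Call:
play_rows(deltas=[-5, 0, 0, 0, 0, 0, 0, -10, 0, 0, 0, 0, 0, 0, -15, 0, 0, 0, 0, 0, 0, -15, 0, 0, 0, 0, 0, 0])

```text
clock: 12.95
eef_pos: [633.6, 56.7, 151.4]
tool_rot: [3.126, -0.357, -0.131]
force: [4.8, -10.9, -0.3]
width: 18.4
gripper_force: 61.8
```

Call:
play_rows(deltas=[-5, 0, -2, 0, 0.02, 0, 0, -10, 0, -3, 0, 0.05, 0, 0, -15, 0, -5, 0, 0.05, 0, 0, -20, 0, -6, 0, 0.05, 0, 0, -20, 0, -6, 0, 0.05, 0, 0])

```text
clock: 13.58
eef_pos: [617.5, 59.0, 155.4]
tool_rot: [3.133, -0.412, -0.139]
force: [8.5, -16.0, 17.9]
width: 18.6
gripper_force: 66.4
```

```bash
python3 - <<'E'
from h import *
s=read_state();print(s["eef_pos"],s["tool_rot"],s["qpos"].round(2),s["force"],s["torque"],s["width"],s["gripper_force"])
a=get_image("scene")[190:290,290:410,::-1];b=get_image("side")[180:280,240:340,::-1]
o=np.hstack([cv2.resize(x,None,fx=3.6,fy=3.6,interpolation=cv2.INTER_CUBIC) for x in(a,b)])
cv2.imwrite("pics/g.png",o)
E
```

```text
[617.45762298  59.02549625 155.3687367 ] [ 3.13344534 -0.41214291 -0.13877165] [-0.62  0.64  0.6   2.08 -1.1   0.23 -0.85] [  8.52798809 -15.99663928  17.85313475] [-2.78988501 -3.00134894 -1.32049581] 18.61153830000945 66.35181069374084
```

View pics/g.png

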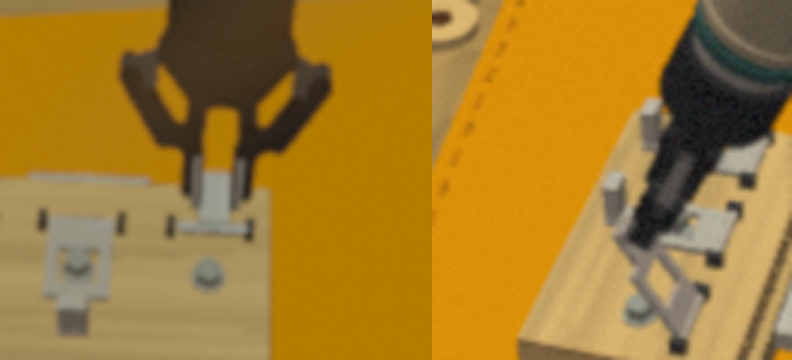

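The cap stands nearly upright, at about 58°, held by the pads with the other two shut. I'll ease the tilt slightly off the wrist joints' range limits, then check and hand in.

Call:
play_rows(deltas=[1, 0, 0, 0, -0.04, 0, 0, 1, 0, 0, 0, -0.04, 0, 0, 1, 0, 0, 0, -0.04, 0, 0])

```text
clock: 14.05
eef_pos: [618.4, 58.7, 154.5]
tool_rot: [3.127, -0.375, -0.135]
force: [6.0, -11.0, 12.6]
width: 18.1
gripper_force: 66.0
```

```bash
python3 - <<'E'
from h import *
s=read_state();print(s["eef_pos"],s["tool_rot"],s["qpos"].round(3),s["force"],s["gripper_force"])
d=s["eef_pos"]-[586.9,63.3,80.5];x=d[0]*.9926-d[1]*.1217;t=-s["tool_rot"][1]
c=np.arctan2(d[2]+19*np.cos(t),x-19*np.sin(t))-.314;print("cap",c)
if c>.9 and s["gripper_force"]>20: print(finish_job())
E
```

```text
[618.35247622  58.72475314 154.48349083] [ 3.12692914 -0.37488412 -0.13455486] [-0.662  0.671  0.682  2.043 -1.036  0.325 -0.918] [  6.03620035 -11.01502061  12.59963586] 66.01603031158447
cap 0.9923714161815769
the job is handed in; nothing more can be done
None
```

I handed the job in at about 14 s with the tray seated, bolt 1 (left) found loose and sunk about 7 mm, and its cap still gripped open at about 57° (estimated from the arm pose); bolt 2 stood firm, bolt 3 was not tapped because the loose one had been found, and the final verdict was not returned.

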